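# Unlid the stock box and finish packing the carton

## Robot

A 6-joint arm with a two-finger parallel gripper is mounted at the origin on the work surface. World frame = base frame: x ahead of the robot, y to its left, z up, the work surface at z = 0. Lengths are in m, angles in rad, forces in N, time in s.
With the tool pointing down it reaches from about 0.4 to 0.825 m from the base axis. Payload 7 kg.
Tool frame: the origin (TCP) lies at the very end of the fingers, on their centre line; the grasp point (between the pads) lies 19 mm behind it; x points along the fingers, y is the direction in which the jaws open and shut, and the axes are right-handed (so a half turn about x gives the same grasp; the last joint's range is limited). The gripper opens to 88 mm and grips with 3 to 60 N. Pads are 19 mm wide; open, the fingers measure 130 mm over their backs; the gripper's body (78 mm by 193 mm) begins 47 mm behind the grasp point.
Start: joints at [-0.953, 0.359, 0.012, 0, -1.224, -0.288], TCP at [0.219, -0.639, 0.227] pointing down, gripper open.
Joint ranges: [-3.07, 3.07], [-1.43, 2.12], [-1.02, 1.25], [-3.03, 1.67], [-3.05, -0], [-3.03, 3.03]. Speed limits (rad/s): [2.39, 2.39, 3.01, 3.14, 3.14, 3.14].

## Interface

Orientations are given as [roll, pitch, yaw] about the fixed x, y, z axes, in that order (R = Rz(yaw) Ry(pitch) Rx(roll)).
In Python, from station import arm, cams gives the robot as it stands. The module is installed in compiled form; this text tells all that it offers.
- The arm moves only by the tool carry_out, never from a script. Its argument "deltas" is a list of rows, each a list of 6 numbers: the shift along the tool's x, y, z in units of 0.04 m (1.0 is 0.04 m), then the turn, a rotation vector about the tool's x, y, z in units of 4 degrees (1.0 is 4 degrees). In form: [[tx, ty, tz, ax, ay, az], ...]. A call has 1 to 5 rows; each row shifts and turns the pose as measured when the row begins, along the tool's axes as they then stand; what a row does not reach is not made up. A row lasts 1/10 s, in which the tool goes at most 50 mm and 8.59 degrees, less where a joint would pass 70% of its speed; a pose out of reach is approached as far as the arm can. A call with a number of a shift or a turn outside -1 to 1 is refused whole. A call with a gripper value outside its range is refused whole. "hand" is the closure, from 0 (fully open) to 1 (shut), set as the call begins (left out, the last holds). The fingers move at their own pace and stop on an object; "newtons" is the grip in N (left out, the last holds). Time passes only in rows, so rows that do not move let the fingers close. It gives the time, the measured TCP pose, the force and the opening at its end, in the units of the state.
- arm.get_state(): the state, without advancing time (a new reading comes with each control period).
- cams.grab_frame(name): name is "scene" or "top"; returns a dict with "pixels" (420x560x3 uint8, red, green, blue), "fx", "fy", "cx", "cy" (pixels), "T" (4x4, takes a point from camera to world coordinates). Camera axes: x right, y up, looking along -z (the intrinsics and any distortion apply to the point x, -y, -z); pixel columns grow to the right and rows downward; lengths in m; the calibration is good to about 2 mm. A picture is of the moment at which its call begins. There is no depth.
- arm.job_done(): hands the job in, once; it reports no verdict.
The state is a dict: "t": time; "q": joint angles; "qd": joint speeds; "joint_efforts": joint torques, N m; "eef_pos": TCP position; "ee_rot": TCP orientation; "force": force on the tool from outside, world axes, zero at the start; "moment": the same for the moment, N m; "width": finger opening in m.
Only numpy, scipy, OpenCV 4.12 (cv2) and the standard library are available. Lean on these libraries where they do the work, as an engineer would, in place of code of your own. Each camera call takes 0.05 s, during which the arm holds its last target.

## Task

Slide the lid of the stock box out along its tracks until it is free and lay it flat on the bench without dropping it. Then lift the bearing block out of the box and set it gently down, upright, in the middle of the empty half of the cardboard tray, parallel to the block already packed in the other half so that the tray is evenly loaded. Do not shove or tip the light tray, and leave the blue bin, the tape roll and the hand scanner alone.

Things in the scene. Friction and masses are not known exactly. Their poses are not given: they have to be found in the camera images.
- stock_box: Blue plastic box fixed to the bench, 180 (x) x 172 (y) x 90 mm high, plus a 22 mm wide, 4 mm high steel flange along each x side. Origin: centre of underside, z up. The lid slides out along the box's +y, over the +y end wall (74 mm high); the -y end wall is full height. Inside: floor 6 mm above the bench, room 164 (x) x 160 mm (y).
- track_end (a point): Point on the box's low +y end, midway between the tracks, 76 mm above the bench; same axes as the box. The lid rests on ledges (top 76 mm) under lips (85 to 90 mm), both 10 mm wide, along the x sides: the clear opening is 144 mm in x. The tracks end here, 86 mm from the box's origin. The lid cannot be lifted before it has slid out past here.
- lid: Loose white plastic lid, 0.25 kg, 158 (x) x 160 (y) x 6 mm. Origin: centre of underside, z up. In its middle an upright grip bar, 70 mm long (x), 16 mm thick (y), top 42 mm above the underside. In the box its axes are the box's; play 3 mm upwards and to each side. Its y in the box frame starts at 0 to 20 mm; beyond 166 mm it is clear of the tracks.
- block: Grey cast bearing block, 0.35 to 0.65 kg, upright in the box under the lid: foot 112 (x) x 36 (y) x 14 mm, in its middle a round-topped housing 56 (x) x 34 (y) mm with flat upright faces, top 62 mm above the underside. Origin: centre of underside, z up. x along the box's x within 0.2 rad, within 17 mm of the box's middle. Grip across the 34 mm.
- carton: Light open cardboard tray, 0.18 kg, loose, outside 160 (x) x 275 (y) x 60 mm high, walls and floor 5 mm. Origin: centre of underside, z up. A low divider (5 mm thick, top 30 mm above the bench) makes two halves, each 150 (x) x 130 mm (y), middles at y = +66 and -66 mm. One half holds the packed block, the other only a flat pad; which is which varies.
- packed_block: A second bearing block, same shape, 0.4 to 0.6 kg, standing upright in the middle of one half of the tray, its x along the tray's x within 0.06 rad. Origin: centre of underside.
- pad: Loose cardboard pad 120 (x) x 100 (y) x 4 mm on the floor of the tray's empty half; the bearing block is to stand on it, its underside then 9 mm above the tray's. Origin: centre of underside.
- small_bin: Bystander: blue plastic bin 100 x 140 x 75 mm, beyond the work. Origin: centre of its underside.
- tape_roll: Bystander: roll of brown tape lying flat, 100 mm across, 48 mm high. Origin: centre of its underside.
- scanner: Bystander: hand-held scanner lying flat, about 55 x 175 x 32 mm. Origin: on its underside near the middle.
Not all that is in view belongs to the job. There is more than one size of the lid; the one meant has the size given above. What is shaped like the packed_block but green is not meant.

How it is judged:
By the outcome, as a careful person would: the job done as asked, in the order asked, and still so for the second after the job is handed in, with the robot touching nothing.
It also fails if it takes over 51 s, if anything falls off the work surface, if the arm or the gripper's body presses on something with over 40 N, if the wrist force passes 120 N, or if a joint passes its speed limit or range.

## Working session

There is one attempt and no reset: what is moved stays moved. The work goes in short steps, Python scripts to look and compute and a tool call to move; the robot and the scene stay as the last step left them, time stands still between calls to the robot, and variables do not carry over. Pictures are saved under pics/ and viewed, and the job is handed in when it is done.

Besides the shell and the picture viewer there is one more tool, called by a JSON object that holds its "name" and its "arguments", one argument or row to a line. carry_out: Moves the arm, as the interface text tells. Shifts and turns lie within -1 to 1; 1 stands for 0.04 m of shift or 4 degrees of turn. Its arguments: {"type":"object","properties":{"deltas":{"type":"array","items":{"type":"array","items":{"type":"number","minimum":-1,"maximum":1}}},"hand":{"type":"number"},"newtons":{"type":"number"}},"required":["deltas"]}

```bash
mkdir -p pics
python3 - <<'E'
from station import arm,cams
import cv2,numpy as np,pickle
print(arm.get_state())
for n in("scene","top"):
    f=cams.grab_frame(n);pickle.dump(f,open(f"{n}0.pkl","wb"))
    cv2.imwrite(f"pics/{n}0.png",f["pixels"][:,:,::-1])
    print(n,{k:v for k,v in f.items() if k!="pixels"})
E
```

```text
{'t': 0.0, 'q': array([-9.52886311e-01,  3.59380173e-01,  1.10771638e-02, -3.53133751e-04,
       -1.22409897e+00, -2.88049691e-01]), 'qd': array([-0.00132677, -0.00141595,  0.00101862,  0.00094504, -0.00035587,
        0.00215983]), 'joint_efforts': array([-9.04949720e-04, -5.82715881e+01,  2.93052399e+01,  6.99751943e+00,
        6.87812339e-03, -1.35793598e-04]), 'eef_pos': array([ 0.21842906, -0.63817194,  0.22563446]), 'ee_rot': array([1.65499409, 1.56915671, 1.98473416]), 'force': array([ 0.39211927,  0.07889565, -0.45590463]), 'moment': array([ 0.00649721, -0.00034071,  0.0135684 ]), 'width': 0.0875593419996661}
scene {'fx': 381.9636196211522, 'fy': 381.9636196211522, 'cx': 279.6723675784774, 'cy': 208.45332349823664, 'T': array([[ 0.65947668, -0.58763397,  0.46880361,  0.94022955],
       [ 0.75160706,  0.52648893, -0.39736159, -0.41598887],
       [-0.01331675,  0.61440681,  0.78887701,  0.78700363],
       [ 0.        ,  0.        ,  0.        ,  1.        ]])}
top {'fx': 429.57906351293315, 'fy': 429.57906351293315, 'cx': 283.2196268405999, 'cy': 209.1752583832126, 'T': array([[-0.00395659,  0.98846622, -0.15138982,  0.37279849],
       [-0.99959211, -0.00819134, -0.02735912, -0.05219833],
       [-0.02828365,  0.15121982,  0.98809544,  1.03993352],
       [ 0.        ,  0.        ,  0.        ,  1.        ]])}
```

View pics/scene0.png

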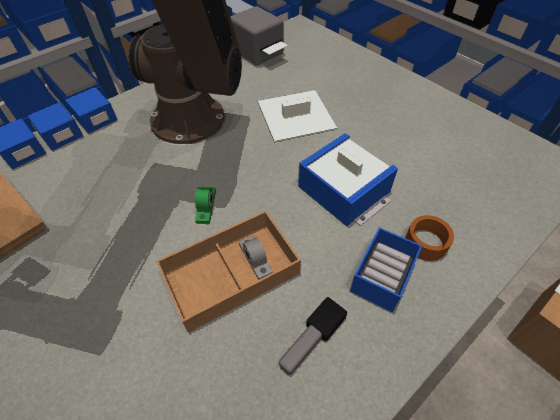

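View pics/top0.png

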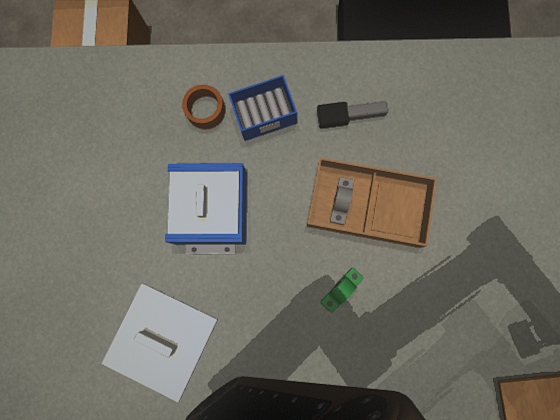

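Run:
```python
import cv2,pickle
t=pickle.load(open("top0.pkl","rb"))["pixels"][:,:,::-1];s=pickle.load(open("scene0.pkl","rb"))["pixels"][:,:,::-1]
def c(im,x,y,w,h,k,n): cv2.imwrite(f"pics/{n}.png",cv2.resize(im[y:y+h,x:x+w],None,fx=k,fy=k,interpolation=cv2.INTER_CUBIC))
c(t,150,150,110,110,5,"tbox");c(t,300,150,145,105,5,"ttray");c(s,290,125,120,105,5,"sbox");c(s,150,205,160,125,5,"stray")
```

```text
(no output)
```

View pics/tbox.png

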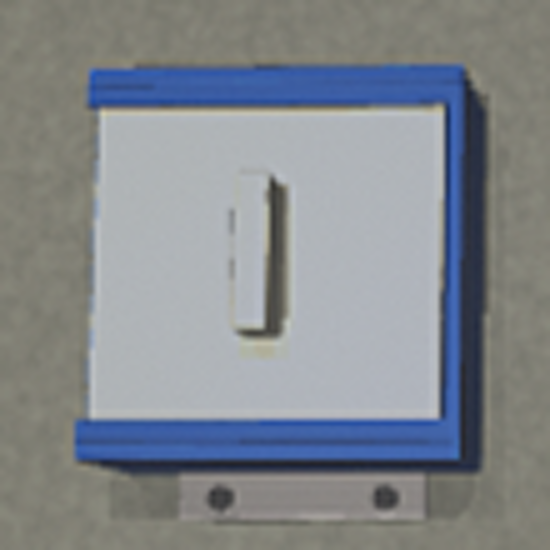

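View pics/ttray.png

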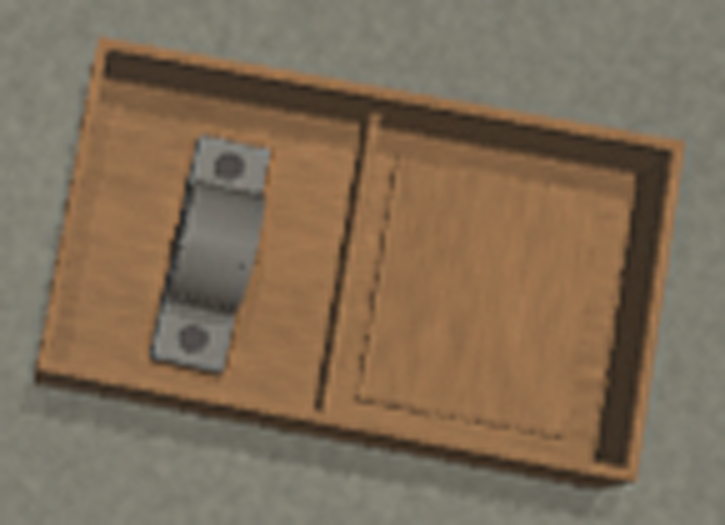

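View pics/sbox.png

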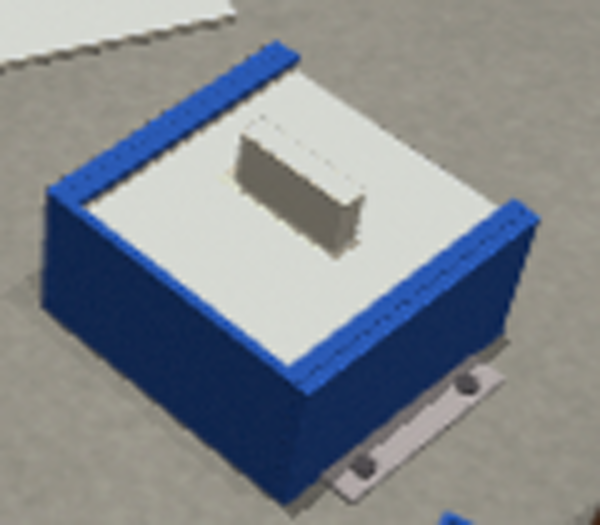

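View pics/stray.png

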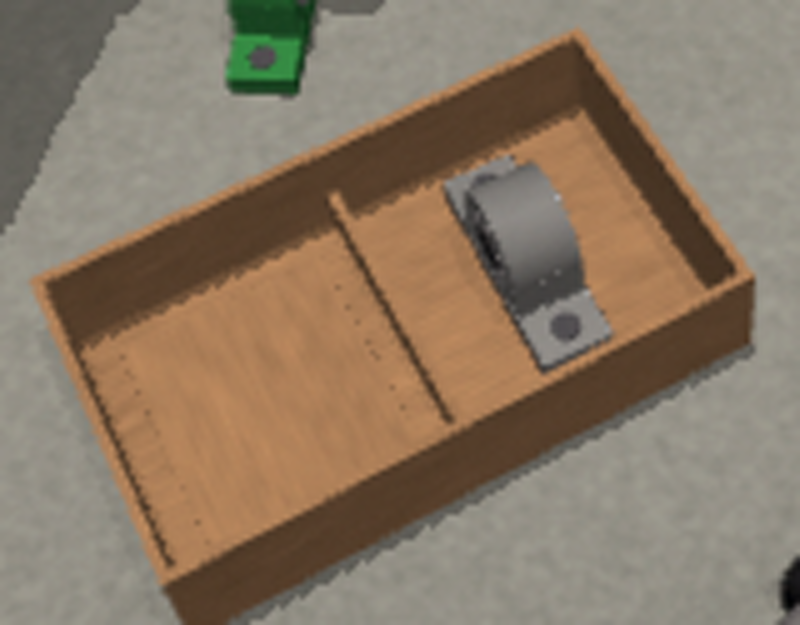

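```bash
cat > h.py <<'E'
import numpy as np,pickle,cv2
from scipy.optimize import least_squares
def proj(f,P):
    P=np.atleast_2d(P);T=f["T"];c=(P-T[:3,3])@T[:3,:3]
    x=c[:,0]/-c[:,2];y=-c[:,1]/-c[:,2]
    return np.c_[f["fx"]*x+f["cx"],f["fy"]*y+f["cy"]]
def w(p,L):
    c,s=np.cos(p[2]),np.sin(p[2]);L=np.atleast_2d(L).astype(float)
    return np.c_[c*L[:,0]-s*L[:,1]+p[0],s*L[:,0]+c*L[:,1]+p[1],L[:,2]]
def up(C,o,k=5): return (np.array(C,float)+.5)/k-.5+np.array(o)
def fit(obs,p0,name=""):
    # obs list of (frame,local pts,pix)
    r=lambda p:np.concatenate([(proj(f,w(p,L))-px).ravel() for f,L,px in obs])
    s=least_squares(r,p0,loss="soft_l1")
    print(name,"x y yaw",s.x.round(4),"deg",np.degrees(s.x[2]).round(2),"\n res",r(s.x).round(1))
    return s.x
def ray(f,px,z):
    d=np.array([(px[0]-f["cx"])/f["fx"],-(px[1]-f["cy"])/f["fy"],-1]);T=f["T"];d=T[:3,:3]@d
    return T[:3,3]+d*(z-T[2,3])/d[2]
def q(a,b,z): return np.array([[a,b,z],[a,-b,z],[-a,-b,z],[-a,b,z]])
E
cat > fit0.py <<'E'
from h import *
t=pickle.load(open("top0.pkl","rb"));s=pickle.load(open("scene0.pkl","rb"))
so=[2,1,0,3]
def qs(a,b,z): # scene order: (-,-),(+,-),(+,+),(-,+)
    return np.array([[-a,-b,z],[a,-b,z],[a,b,z],[-a,b,z]])
T=[t,q(.09,.086,.09),up([(90,70),(465,67),(460,460),(77,460)],(150,150))]
S=[s,qs(.09,.086,.09),up([(48,190),(305,388),(538,220),(278,43)],(290,125))]
for o in([T],[S],[T,S]): box=fit(o,[.5,.1,0],"box")
T=[t,q(.035,.008,.118),up([(270,175),(270,175),(266,330),(234,328)],(150,150))]
T=[t,q(.035,.008,.118)[[3,0,1,2]][[1,2,3]],up([(238,172),(270,175),(266,330)],(150,150))]
S=[s,qs(.035,.008,.118),up([(238,133),(345,207),(363,195),(262,117)],(290,125))]
for o in([T],[S],[T,S]): lid=fit(o,[.5,.1,0],"lid")
T=[t,q(.08,.1375,.06),up([(103,38),(683,143),(632,480),(37,375)],(300,150))]
S=[s,qs(.08,.1375,.06),up([(38,280),(168,582),(752,275),(577,33)],(150,205))]
for o in([T],[S],[T,S]): tray=fit(o,[.5,-.3,0],"tray")
T=[t,q(.056,.018,.019),up([(197,135),(271,150),(225,373),(150,360)],(300,150))]
S=[s,qs(.056,.018,.019),up([(445,185),(545,370),(610,328),(515,157)],(150,205))]
for o in([T],[S],[T,S]): pb=fit(o,[.5,-.3,0],"packed")
c,si=np.cos(-tray[2]),np.sin(-tray[2])
print("pb in tray",np.array([[c,-si],[si,c]])@(pb[:2]-tray[:2]),np.degrees(pb[2]-tray[2]))
c,si=np.cos(-box[2]),np.sin(-box[2])
print("lid in box",np.array([[c,-si],[si,c]])@(lid[:2]-box[:2]),np.degrees(lid[2]-box[2]))
print("goal",w(tray,[[0,-.066,0]]))
for n,p in(("tape",(203,106)),("binBL",(242,138)),("decoy top",(142,284)),("decoyR",(216,320)),("decoyL",(103,362)),("left edge",(0,200))):print(n,ray(t,p,0.0)[:2])
E
python3 fit0.py
```

```text
box x y yaw [ 0.5364  0.1525 -0.0015] deg -0.09 
 res [ 0.2 -0.1  0.  -0.3  0.   0.  -0.3  0.4]
box x y yaw [ 0.5368  0.1545 -0.0118] deg -0.68 
 res [-0.7 -0.4  0.   1.5  0.6 -0.2 -0.  -0.7]
box x y yaw [ 0.5367  0.1531 -0.0053] deg -0.3 
 res [ 0.1 -0.4 -0.1 -0.2 -0.4  0.  -0.7  0.1 -1.1  0.1 -0.   1.8  0.2 -0.2
 -0.7 -0.5]
lid x y yaw [ 0.5362  0.1562 -0.0162] deg -0.93 
 res [-0.4  0.2  0.4 -0.4 -0.   0.1]
lid x y yaw [ 0.5374  0.1563 -0.0181] deg -1.04 
 res [ 0.2 -0.1 -0.5  0.3  0.4 -0.4 -0.2  0.2]
lid x y yaw [ 0.5367  0.1564 -0.0185] deg -1.06 
 res [-0.4 -0.   0.4 -0.6 -0.2 -0.1  0.  -0.2 -0.7  0.2  0.2 -0.5 -0.3  0.1]
tray x y yaw [ 0.5405 -0.2293 -0.1925] deg -11.03 
 res [-1.1  0.1  0.3 -0.1  0.8  0.6 -0.2 -0.7]
tray x y yaw [ 0.5407 -0.2276 -0.1922] deg -11.01 
 res [-1.3 -0.1 -0.5  0.6  1.1 -0.2  0.7 -1.5]
tray x y yaw [ 0.5405 -0.2285 -0.1923] deg -11.02 
 res [-1.5  0.1 -0.1 -0.2  0.5  0.6 -0.5 -0.7 -1.7  0.1 -0.9  0.8  0.8  0.
  0.3 -1.4]
packed x y yaw [ 0.5496 -0.1648 -0.2226] deg -12.75 
 res [ 0.  -0.1 -0.1 -0.  -0.   0.3  0.1 -0.3]
packed x y yaw [ 0.5512 -0.1642 -0.2458] deg -14.09 
 res [-0.2 -0.4 -0.2 -0.   1.2  1.7 -0.5 -0.7]
packed x y yaw [ 0.5502 -0.1646 -0.2305] deg -13.21 
 res [ 0.1 -0.3 -0.1 -0.2 -0.3  0.1 -0.2 -0.6 -0.8 -0.4 -0.2 -0.4  1.1  1.2
 -1.2 -0.8]
pb in tray [-0.00278392  0.06463365] -2.187499449531717
lid in box [-1.04836921e-05  3.23684209e-03] -0.7612527610105045
goal [[ 0.52792091 -0.29332243  0.        ]]
tape [0.80079019 0.18079178]
binBL [0.71450032 0.07982433]
decoy top [0.35264198 0.31756537]
decoyR [0.26806096 0.13682378]
decoyL [0.17228663 0.40175433]
left edge [0.56126888 0.68636536]
```

```bash
cat > st.py <<'E'
import sys
from station import arm
from scipy.spatial.transform import Rotation as Ro
import numpy as np
from math import radians
# args: target x y z, jaw yaw deg (direction of tool y in world, modulo 180)
s=arm.get_state();R=Ro.from_euler("xyz",s["ee_rot"]).as_matrix();p=s["eef_pos"]
print("t",round(s["t"],2),"p",p.round(4),"F",s["force"].round(1),"M",s["moment"].round(2),"w",round(s["width"],4),"q",s["q"].round(3))
print("tool x",R[:,0].round(3),"y",R[:,1].round(3),"jawyaw",np.degrees(np.arctan2(R[1,1],R[0,1])).round(2))
if len(sys.argv)>4:
    g=np.array([float(a) for a in sys.argv[1:4]]);a=radians(float(sys.argv[4]))
    best=None
    for aa in(a,a+np.pi):
        y=np.array([np.cos(aa),np.sin(aa),0]);x=np.array([0,0,-1.]);G=np.c_[x,y,np.cross(x,y)]
        rv=Ro.from_matrix(R.T@G).as_rotvec(degrees=True)
        if best is None or np.linalg.norm(rv)<np.linalg.norm(best):best=rv
    print("shift units (tool)",(R.T@(g-p)/.04).round(2),"turn units",(best/4).round(2))
E
python3 st.py .5367 .1562 .20 89
```

```text
t 0.1 p [ 0.2184 -0.6382  0.2257] F [0.7 0.  0.2] M [0.01 0.03 0.02] w 0.0881 q [-0.953  0.359  0.011 -0.    -1.224 -0.288]
tool x [-0.001  0.001 -1.   ] y [-0.324  0.946  0.001] jawyaw 108.89
shift units (tool) [ 0.66 16.21 13.96] turn units [ 4.97 -0.01 -0.02]
```

{"name": "carry_out", "arguments": {
  "deltas": [
    [0,0.8,0.7,1,0,0],
    [0,0.8,0.6,1,0,0],
    [0,0.8,0.6,1,0,0],
    [0,0.8,0.5,1,0,0],
    [0,0.8,0.5,1,0,0]
  ],
  "hand": 0
}}

```text
t: 0.6
eef_pos: [0.3012, -0.4557, 0.2212]
ee_rot: [2.305, 1.562, 2.266]
force: [1.1, -0.8, -0.3]
width: 0.0876
```

```bash
python3 st.py .5367 .1562 .20 89
```

```text
t 0.6 p [ 0.3012 -0.4557  0.2212] F [ 1.1 -0.8 -0.3] M [-0.02 -0.13  0.05] w 0.0876 q [-0.629  0.156 -0.274 -0.002 -1.148 -0.979]
tool x [-0.005  0.006 -1.   ] y [0.039 0.999 0.006] jawyaw 87.79
shift units (tool) [ 0.6  15.51  5.3 ] turn units [-0.3  -0.08 -0.09]
```

{"name": "carry_out", "arguments": {
  "deltas": [
    [0,1,0.5,-0.3,0,0],
    [0,1,0.5,0,0,0],
    [0,1,0.5,0,0,0],
    [0,1,0.5,0,0,0],
    [0,1,0.5,0,0,0]
  ]
}}

```text
t: 1.1
eef_pos: [0.4074, -0.25, 0.221]
ee_rot: [2.295, 1.561, 2.273]
force: [1.2, -0.0, -0.6]
width: 0.0878
```

{"name": "carry_out", "arguments": {
  "deltas": [
    [0,1,0.5,0,0,0],
    [0,1,0.5,0,0,0],
    [0,1,0.5,0,0,0],
    [0,1,0.4,0,0,0],
    [0,1,0.3,0,0,0]
  ]
}}

```text
t: 1.6
eef_pos: [0.5016, -0.0423, 0.2218]
ee_rot: [2.251, 1.561, 2.23]
force: [1.2, 0.3, 0.3]
width: 0.0875
```

```bash
python3 st.py .5367 .1562 .20 89
```

```text
t 1.6 p [ 0.5016 -0.0423  0.2218] F [1.2 0.3 0.3] M [-0.09 -0.16  0.05] w 0.0875 q [ 0.299  0.082 -0.356 -0.01  -1.136 -1.887]
tool x [-0.006  0.008 -1.   ] y [0.021 1.    0.008] jawyaw 88.79
shift units (tool) [0.58 4.98 0.78] turn units [-0.05 -0.09 -0.11]
```

{"name": "carry_out", "arguments": {
  "deltas": [
    [0.1,1,0.2,0,0,0],
    [0.1,1,0.2,0,0,0],
    [0.1,1,0.2,0,0,0],
    [0.1,1,0.2,0,0,0],
    [0,0.8,0,-0.05,-0.1,-0.1]
  ]
}}

```text
t: 2.1
eef_pos: [0.5381, 0.1586, 0.2055]
ee_rot: [2.642, 1.57, 2.625]
force: [-0.3, -0.4, -0.1]
width: 0.0878
```

```bash
python3 st.py .5367 .1562 .20 89
```

```text
t 2.1 p [0.5381 0.1586 0.2055] F [-0.3 -0.4 -0.1] M [-0.11 -0.06 -0.02] w 0.0878 q [ 0.635  0.187 -0.274 -0.    -1.11  -2.222]
tool x [-0.  0. -1.] y [0.016 1.    0.   ] jawyaw 89.06
shift units (tool) [ 0.14 -0.06 -0.03] turn units [ 0.01 -0.01 -0.  ]
```

{"name": "carry_out", "arguments": {
  "deltas": [
    [1,-0.06,-0.03,0,0,0],
    [1,0,0,0,0,0],
    [0.6,0,0,0,0,0],
    [0.2,0,0,0,0,0],
    [0,0,0,0,0,0]
  ]
}}

```text
t: 2.6
eef_pos: [0.5371, 0.162, 0.0896]
ee_rot: [0.234, 1.57, 0.225]
force: [-0.3, 0.0, -0.2]
width: 0.0874
```

```bash
python3 st.py .5367 .1562 .089 89
python3 - <<'E'
from station import cams
import cv2
f=cams.grab_frame("scene")["pixels"][100:260,250:430,::-1]
cv2.imwrite("pics/g1.png",cv2.resize(f,None,fx=4,fy=3.7))
E
```

```text
t 2.6 p [0.5371 0.162  0.0896] F [-0.3  0.  -0.2] M [-0.03 -0.02  0.05] w 0.0874 q [ 0.642  0.301 -0.419  0.    -0.85  -2.223]
tool x [ 0.001  0.    -1.   ] y [0.009 1.    0.   ] jawyaw 89.46
shift units (tool) [ 0.01 -0.15 -0.01] turn units [ 0.11  0.01 -0.  ]
```

View pics/g1.png

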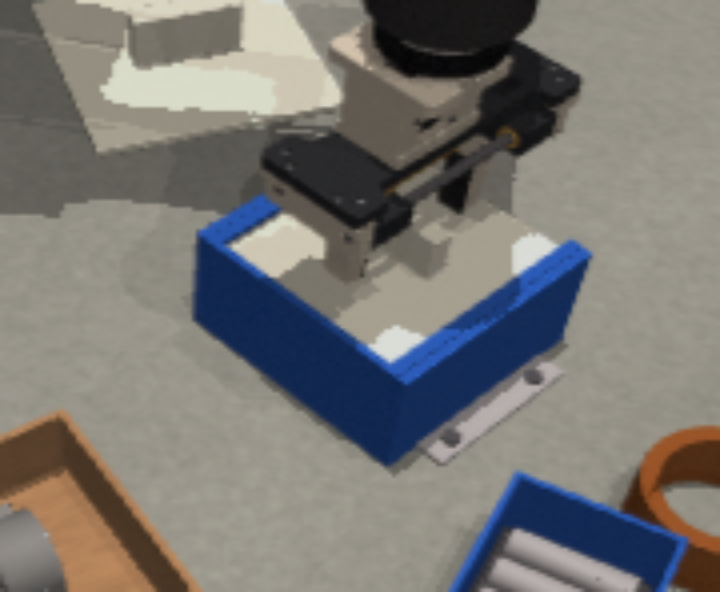

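The jaws straddle the grip bar (crop ~(430,240)), clear of the box. Centring and closing.

{"name": "carry_out", "arguments": {
  "deltas": [
    [0,-0.15,-0.01,0.1,0,0],
    [0,0,0,0,0,0],
    [0,0,0,0,0,0],
    [0,0,0,0,0,0],
    [0,0,0,0,0,0]
  ],
  "hand": 1,
  "newtons": 30
}}

```text
t: 3.15
eef_pos: [0.5398, 0.1565, 0.0956]
ee_rot: [0.544, 1.561, 0.526]
force: [0.5, -0.2, 0.1]
width: 0.0535
```

{"name": "carry_out", "arguments": {
  "deltas": [
    [0,0,0,0,0,0],
    [0,0,0,0,0,0],
    [0,0,0,0,0,0]
  ]
}}

```text
t: 3.45
eef_pos: [0.54, 0.1566, 0.0961]
ee_rot: [0.547, 1.56, 0.529]
force: [0.7, 0.7, 0.3]
width: 0.0292
```

```bash
python3 st.py .5367 .1562 .089 89
```

```text
t 3.45 p [0.54   0.1566 0.0961] F [0.7 0.7 0.3] M [-0.06 -0.    0.  ] w 0.0292 q [ 6.310e-01  2.900e-01 -4.180e-01  1.000e-03 -8.520e-01 -2.221e+00]
tool x [ 0.009  0.006 -1.   ] y [0.018 1.    0.006] jawyaw 88.99
shift units (tool) [ 0.18 -0.01 -0.08] turn units [-0.    0.13 -0.08]
```

{"name": "carry_out", "arguments": {
  "deltas": [
    [0.18,0,-0.08,0,0.13,-0.08],
    [0,0,0,0,0,0],
    [0,0,0,0,0,0],
    [0,0,0,0,0,0],
    [0,0,0,0,0,0]
  ]
}}

```text
t: 3.95
eef_pos: [0.5362, 0.1567, 0.0878]
ee_rot: [-2.537, 1.569, -2.554]
force: [-0.4, 0.1, 0.1]
width: 0.0159
```

```bash
python3 st.py .5367 .1562 .089 89
```

```text
t 3.95 p [0.5362 0.1567 0.0878] F [-0.4  0.1  0.1] M [-0.01  0.04 -0.04] w 0.0159 q [ 0.635  0.301 -0.424 -0.    -0.848 -2.223]
tool x [-0.002 -0.001 -1.   ] y [ 0.018  1.    -0.001] jawyaw 89.0
shift units (tool) [-0.03 -0.01  0.01] turn units [-0.   -0.02  0.02]
```

{"name": "carry_out", "arguments": {
  "deltas": [
    [0,0.3,0,0,0,0],
    [0,0.3,0,0,0,0],
    [0,0.3,0,0,0,0],
    [0,0.3,0,0,0,0]
  ]
}}

```text
t: 4.35
eef_pos: [0.5368, 0.2054, 0.0879]
ee_rot: [-2.293, 1.567, -2.313]
force: [0.1, -1.7, 1.2]
width: 0.0153
```

```bash
python3 st.py .5374 .3300 .088 89.3
```

```text
t 4.35 p [0.5368 0.2054 0.0879] F [ 0.1 -1.7  1.2] M [-0.85 -0.15 -0.05] w 0.0153 q [ 7.060e-01  3.250e-01 -3.870e-01  1.000e-03 -8.620e-01 -2.297e+00]
tool x [-0.002 -0.002 -1.   ] y [ 0.02   1.    -0.003] jawyaw 88.87
shift units (tool) [-0.01  3.11 -0.05] turn units [-0.11 -0.03  0.04]
```

{"name": "carry_out", "arguments": {
  "deltas": [
    [0,0.4,-0.01,0,0,0],
    [0,0.4,-0.01,0,0,0],
    [0,0.4,-0.01,0,0,0],
    [0,0.4,-0.01,0,0,0],
    [0,0.4,-0.01,0,0,0]
  ]
}}

```text
t: 4.85
eef_pos: [0.5359, 0.2927, 0.0875]
ee_rot: [-2.163, 1.566, -2.182]
force: [0.7, -2.4, 1.3]
width: 0.0159
```

```bash
python3 st.py .5374 .3400 .088 89.3
```

```text
t 4.85 p [0.5359 0.2927 0.0875] F [ 0.7 -2.4  1.3] M [-1.21 -0.18  0.01] w 0.0159 q [ 8.200e-01  3.770e-01 -3.060e-01  1.000e-03 -8.920e-01 -2.409e+00]
tool x [-0.003 -0.004 -1.   ] y [ 0.018  1.    -0.004] jawyaw 88.96
shift units (tool) [-0.02  1.18  0.02] turn units [-0.09 -0.04  0.06]
```

{"name": "carry_out", "arguments": {
  "deltas": [
    [0,0.4,0,0,0,0],
    [0,0.4,0,0,0,0],
    [0,0.4,0,0,0,0],
    [0,0.4,0,0,0,0],
    [0,0.3,0,0,0,0]
  ]
}}

```text
t: 5.35
eef_pos: [0.5363, 0.3776, 0.0856]
ee_rot: [-2.517, 1.566, -2.534]
force: [0.2, 0.4, -2.7]
width: 0.0158
```

```bash
python3 st.py .545 .3800 .016 89.0
python3 - <<'E'
from station import cams
import cv2
f=cams.grab_frame("scene")["pixels"][60:240,250:450,::-1]
cv2.imwrite("pics/g2.png",cv2.resize(f,None,fx=4,fy=3.3))
E
```

```text
t 5.35 p [0.5363 0.3776 0.0856] F [ 0.2  0.4 -2.7] M [-0.03 -0.05 -0.  ] w 0.0158 q [ 9.090e-01  4.440e-01 -1.990e-01 -2.000e-03 -9.320e-01 -2.497e+00]
tool x [-0.004 -0.003 -1.   ] y [ 0.017  1.    -0.003] jawyaw 89.0
shift units (tool) [1.74 0.07 0.22] turn units [-0.   -0.06  0.04]
```

View pics/g2.png

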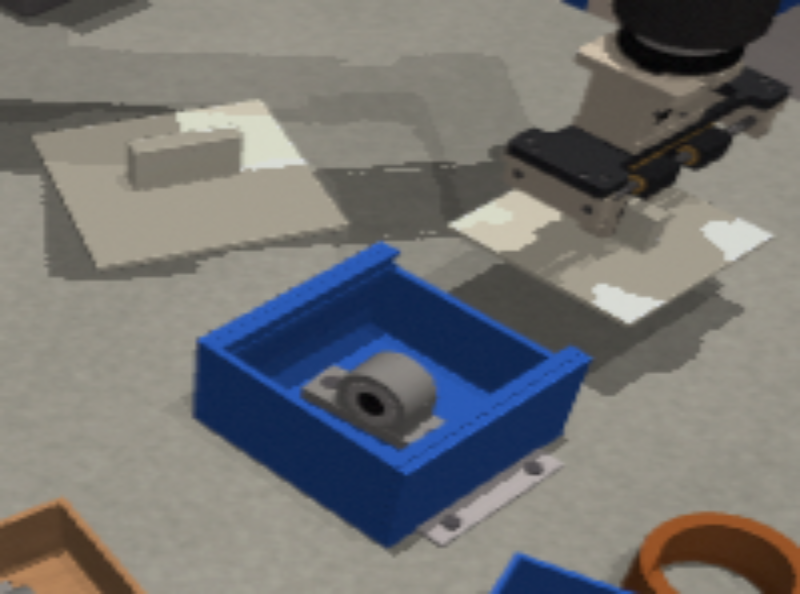

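The lid is free (crop ~(620,260)), hanging level with its full weight on the gripper; the block is visible in the box (crop ~(385,395)). Lowering the lid.

{"name": "carry_out", "arguments": {
  "deltas": [
    [0.5,0.05,0.1,0,-0.06,0.04],
    [0.5,0,0,0,0,0],
    [0.4,0,0,0,0,0],
    [0.2,0,0,0,0,0],
    [0,0,0,0,0,0]
  ]
}}

```text
t: 5.9
eef_pos: [0.541, 0.385, 0.0193]
ee_rot: [0.934, 1.568, 0.918]
force: [0.2, -1.0, -3.0]
width: 0.016
```

```bash
python3 st.py .54 .3830 .012 89.0
```

```text
t 5.9 p [0.541  0.385  0.0193] F [ 0.2 -1.  -3. ] M [-0.09 -0.01 -0.02] w 0.016 q [ 0.912  0.524 -0.244 -0.    -0.799 -2.498]
tool x [ 0.002  0.002 -1.   ] y [0.016 1.    0.002] jawyaw 89.11
shift units (tool) [ 0.18 -0.05 -0.02] turn units [ 0.03  0.02 -0.03]
```

{"name": "carry_out", "arguments": {
  "deltas": [
    [0.1,0,0,0,0.02,-0.03],
    [0.06,0,0,0,0,0],
    [0,0,0,0,0,0]
  ]
}}

```text
t: 6.2
eef_pos: [0.5418, 0.3859, 0.0141]
ee_rot: [0.733, 1.569, 0.717]
force: [1.0, 1.0, -3.4]
width: 0.0159
```

```bash
python3 st.py .54 .3830 .012 89.0
```

```text
t 6.2 p [0.5418 0.3859 0.0141] F [ 1.   1.  -3.4] M [0.   0.04 0.01] w 0.0159 q [ 9.120e-01  5.320e-01 -2.450e-01  1.000e-03 -7.910e-01 -2.498e+00]
tool x [ 0.002  0.002 -1.   ] y [0.015 1.    0.002] jawyaw 89.11
shift units (tool) [ 0.05 -0.07 -0.04] turn units [ 0.03  0.02 -0.02]
```

{"name": "carry_out", "arguments": {
  "deltas": [
    [0.06,0,0,0,0.02,-0.02],
    [0,0,0,0,0,0]
  ]
}}

```text
t: 6.4
eef_pos: [0.5423, 0.3863, 0.0126]
ee_rot: [0.812, 1.569, 0.796]
force: [-1.1, -0.5, -2.5]
width: 0.0154
```

```bash
python3 st.py .54 .3830 .012 89.0
```

```text
t 6.4 p [0.5423 0.3863 0.0126] F [-1.1 -0.5 -2.5] M [-0.02  0.    0.02] w 0.0154 q [ 0.911  0.535 -0.244  0.    -0.79  -2.498]
tool x [ 0.001  0.001 -1.   ] y [0.016 1.    0.001] jawyaw 89.11
shift units (tool) [ 0.01 -0.08 -0.05] turn units [ 0.03  0.02 -0.02]
```

{"name": "carry_out", "arguments": {
  "deltas": [
    [0.05,0,0,0,0,0],
    [0,0,0,0,0,0]
  ]
}}

```text
t: 6.6
eef_pos: [0.5428, 0.3867, 0.0123]
ee_rot: [0.709, 1.567, 0.694]
force: [0.0, 0.1, -3.0]
width: 0.0158
```

{"name": "carry_out", "arguments": {
  "deltas": [
    [0.05,0,0,0,0,0],
    [0,0,0,0,0,0]
  ]
}}

```text
t: 6.8
eef_pos: [0.5431, 0.387, 0.0123]
ee_rot: [0.648, 1.566, 0.633]
force: [-0.6, -0.2, -1.9]
width: 0.0156
```

{"name": "carry_out", "arguments": {
  "deltas": [
    [0.08,0,0,0,0,0],
    [0.03,0,0,0,0,0]
  ]
}}

```text
t: 7.0
eef_pos: [0.5434, 0.3872, 0.0118]
ee_rot: [0.533, 1.564, 0.52]
force: [-1.0, -1.0, 1.2]
width: 0.0159
```

```bash
python3 st.py .54 .3830 .012 89.0
```

```text
t 7.0 p [0.5434 0.3872 0.0118] F [-1.  -1.   1.2] M [-0.68  0.73 -0.  ] w 0.0159 q [ 0.912  0.536 -0.246  0.003 -0.783 -2.498]
tool x [ 0.005  0.003 -1.   ] y [0.013 1.    0.003] jawyaw 89.28
shift units (tool) [-0.01 -0.11 -0.08] turn units [ 0.07  0.08 -0.05]
```

{"name": "carry_out", "arguments": {
  "deltas": [
    [0.02,0,0,0,0.08,-0.05],
    [0,0,0,0,0,0]
  ]
}}

```text
t: 7.2
eef_pos: [0.5434, 0.3872, 0.0119]
ee_rot: [0.676, 1.571, 0.664]
force: [-0.1, -0.7, -0.5]
width: 0.0163
```

{"name": "carry_out", "arguments": {
  "deltas": [
    [0,0,0,0,0,0],
    [0,0,0,0,0,0],
    [0,0,0,0,0,0],
    [0,0,0,0,0,0],
    [0,0,0,0,0,0]
  ],
  "hand": 0
}}

```text
t: 7.7
eef_pos: [0.5443, 0.388, 0.0107]
ee_rot: [0.779, 1.569, 0.767]
force: [-0.2, -0.3, 0.1]
width: 0.0501
```

```bash
python3 st.py .54 .3830 .12 89.0
python3 - <<'E'
from station import cams
import cv2,pickle
g=cams.grab_frame("top");pickle.dump(g,open("top1.pkl","wb"))
f=cams.grab_frame("scene");pickle.dump(f,open("scene1.pkl","wb"))
cv2.imwrite("pics/tb1.png",cv2.resize(g["pixels"][140:260,60:260,::-1],None,fx=4,fy=4,interpolation=cv2.INTER_CUBIC))
cv2.imwrite("pics/sb1.png",cv2.resize(f["pixels"][90:230,290:440,::-1],None,fx=4,fy=4,interpolation=cv2.INTER_CUBIC))
E
```

```text
t 7.7 p [0.5443 0.388  0.0107] F [-0.2 -0.3  0.1] M [-0.01 -0.    0.01] w 0.0501 q [ 0.91   0.541 -0.238  0.    -0.79  -2.494]
tool x [ 0.001  0.001 -1.   ] y [0.012 1.    0.001] jawyaw 89.29
shift units (tool) [-2.73 -0.12 -0.1 ] turn units [ 0.07  0.02 -0.02]
```

View pics/tb1.png

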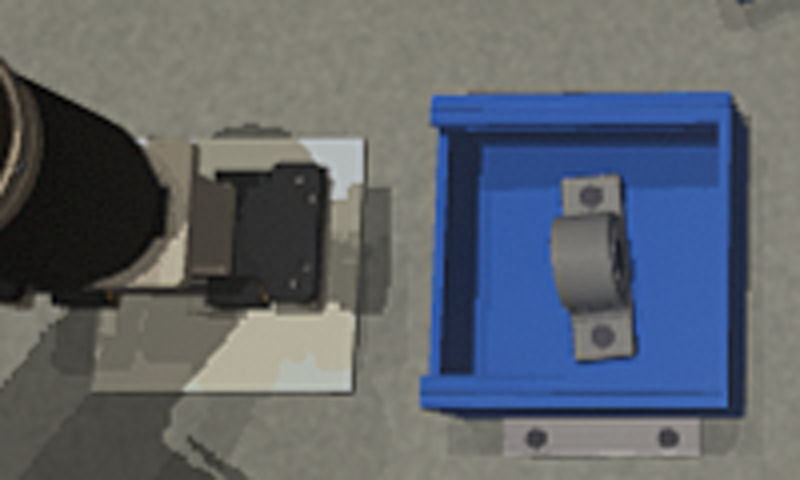

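View pics/sb1.png

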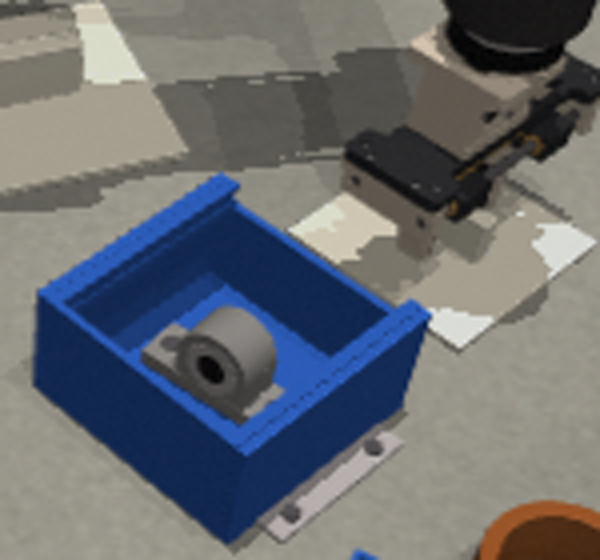

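```bash
cat > fit1.py <<'E'
from h import *
t=pickle.load(open("top1.pkl","rb"));s=pickle.load(open("scene1.pkl","rb"))
T=[t,q(.056,.018,.020),up([(562,178),(622,175),(635,357),(577,361)],(60,140),4)]
S=[s,np.array([[-.056,-.018,.02],[-.056,.018,.02],[.056,-.018,.02],[.056,.018,.02]]),up([(142,353),(183,324),(247,415),(283,392)],(290,90),4)]
for o in([T],[S],[T,S]): b=fit(o,[.53,.15,0],"block")
im=t["pixels"][150:250,165:245,::-1].copy();im=cv2.resize(im,None,fx=6,fy=6,interpolation=cv2.INTER_CUBIC)
def dr(im,f,L,o,k,c):
    p=((proj(f,w(b,L))-o+.5)*k-.5).round().astype(int);cv2.polylines(im,[p],True,c,1)
a=np.linspace(0,np.pi,15)
def arch(y): return np.array([[.028*np.cos(v),y,.006+.034+.028*np.sin(v)] for v in a]+[[-.028,y,.02],[.028,y,.02]])
sc=cv2.resize(s["pixels"][130:220,295:405,::-1].copy(),None,fx=6,fy=6,interpolation=cv2.INTER_CUBIC)
for m,f,o in((im,t,(165,150)),(sc,s,(295,130))):
    dr(m,f,q(.056,.018,.02),np.array(o),6,(0,255,0));dr(m,f,arch(.017),np.array(o),6,(0,0,255));dr(m,f,arch(-.017),np.array(o),6,(0,255,255))
cv2.imwrite("pics/ovt.png",im);cv2.imwrite("pics/ovs.png",sc)
E
python3 fit1.py
```

```text
block x y yaw [0.5374 0.1546 0.0937] deg 5.37 
 res [ 0.3  0.4 -0.1 -0.3  0.1 -0.3 -0.3  0.2]
block x y yaw [ 0.5231  0.1632 -0.112 ] deg -6.42 
 res [-0.6 -8.1 -0.8 -6.3  0.2  1.8  1.6  1.5]
block x y yaw [0.5369 0.1547 0.0894] deg 5.12 
 res [ 0.3  0.6 -0.  -0.1 -0.  -0.1 -0.5  0.4 -1.2 -1.1 -3.1 -0.9  6.1  5.2
  5.3  3.2]
```

View pics/ovt.png

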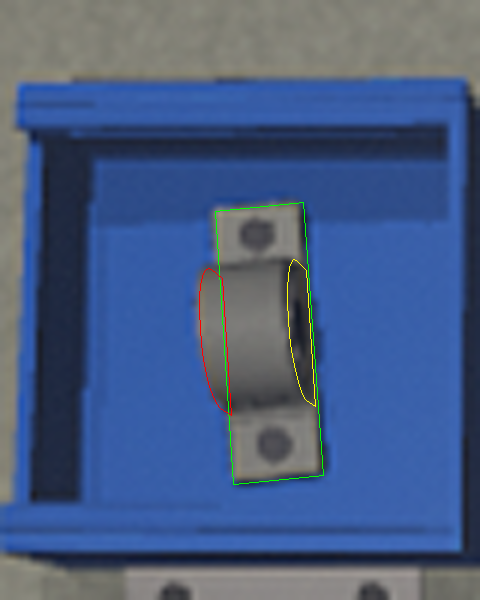

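View pics/ovs.png

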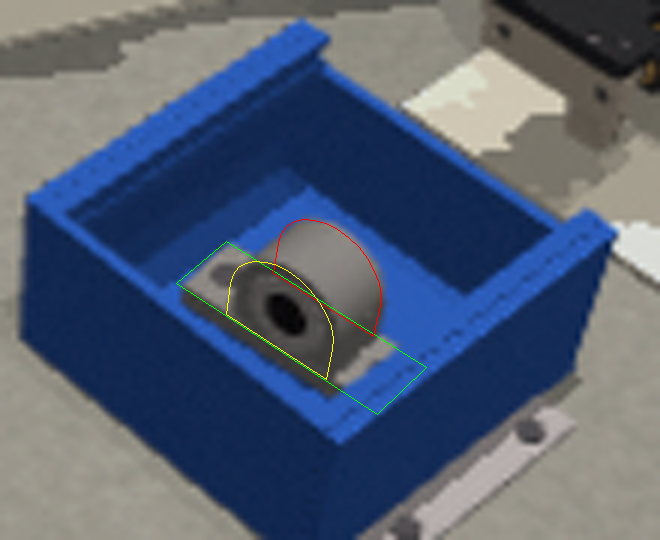

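{"name": "carry_out", "arguments": {
  "deltas": [
    [-0.5,0,0,0,0,0],
    [-1,0,0,0,0,0],
    [-1,0,0,0,0,0],
    [-1,0,0,0,0,0],
    [-0.7,0,0,0,0,0]
  ]
}}

```text
t: 8.3
eef_pos: [0.5419, 0.3852, 0.1782]
ee_rot: [-2.276, 1.56, -2.289]
force: [0.2, 0.5, 0.1]
width: 0.0873
```

```bash
python3 st.py .537 .1546 .16 95.3
```

```text
t 8.3 p [0.5419 0.3852 0.1782] F [0.2 0.5 0.1] M [ 0.07 -0.14 -0.  ] w 0.0873 q [ 9.100e-01  3.800e-01 -6.900e-02 -1.000e-03 -1.132e+00 -2.494e+00]
tool x [-0.007 -0.008 -1.   ] y [ 0.013  1.    -0.008] jawyaw 89.24
shift units (tool) [ 0.5  -5.76 -0.04] turn units [-1.52 -0.1   0.11]
```

{"name": "carry_out", "arguments": {
  "deltas": [
    [0,-1,0,-0.5,-0.1,0.1],
    [0.1,-1,0,-0.5,0,0],
    [0.1,-1,0.1,-0.5,0,0],
    [0.1,-1,0.1,0,0,0],
    [0.1,-1,0.1,0,0,0]
  ],
  "hand": 0.2
}}

```text
t: 8.8
eef_pos: [0.567, 0.1881, 0.1694]
ee_rot: [0.574, 1.556, 0.679]
force: [1.2, -0.2, -0.5]
width: 0.0703
```

```bash
python3 st.py .537 .1546 .14 95.3
```

```text
t 8.8 p [0.567  0.1881 0.1694] F [ 1.2 -0.2 -0.5] M [-0.08 -0.09 -0.03] w 0.0703 q [ 6.470e-01  2.670e-01 -2.560e-01 -1.000e-03 -1.032e+00 -2.113e+00]
tool x [ 0.012  0.009 -1.   ] y [-0.104  0.995  0.008] jawyaw 95.97
shift units (tool) [ 0.72 -0.76 -0.84] turn units [ 0.17  0.18 -0.12]
```

{"name": "carry_out", "arguments": {
  "deltas": [
    [0.2,-0.75,-0.8,0.15,0.2,-0.1],
    [0.2,0,0,0,0,0],
    [0.2,0,0,0,0,0],
    [0,0,0,0,0,0]
  ]
}}

```text
t: 9.2
eef_pos: [0.5375, 0.1487, 0.144]
ee_rot: [2.437, 1.569, 2.524]
force: [-0.9, 0.4, 0.7]
width: 0.07
```

```bash
python3 st.py .537 .1546 .09 95.3;python3 - <<'E'
from station import cams
import cv2,pickle
g=cams.grab_frame("top");pickle.dump(g,open("top2.pkl","wb"))
f=cams.grab_frame("scene");pickle.dump(f,open("scene2.pkl","wb"))
E
```

```text
t 9.2 p [0.5375 0.1487 0.144 ] F [-0.9  0.4  0.7] M [-0.01  0.03 -0.02] w 0.07 q [ 6.200e-01  2.370e-01 -3.610e-01 -2.000e-03 -9.730e-01 -2.102e+00]
tool x [-0.002  0.001 -1.   ] y [-0.087  0.996  0.001] jawyaw 95.0
shift units (tool) [1.35 0.15 0.  ] turn units [-0.07 -0.02 -0.02]
```

{"name": "carry_out", "arguments": {
  "deltas": [
    [0.6,0.15,0,-0.07,0,0],
    [0.5,0,0,0,0,0],
    [0.4,0,0,0,0,0],
    [0,0,0,0,0,0]
  ]
}}

```text
t: 9.7
eef_pos: [0.5408, 0.1603, 0.0854]
ee_rot: [0.609, 1.565, 0.707]
force: [-0.4, 0.4, -0.1]
width: 0.0701
```

```bash
python3 st.py .537 .1546 .035 95.3
```

```text
t 9.7 p [0.5408 0.1603 0.0854] F [-0.4  0.4 -0.1] M [-0.08  0.08  0.04] w 0.0701 q [ 6.350e-01  3.080e-01 -4.210e-01 -1.000e-03 -8.360e-01 -2.107e+00]
tool x [ 0.005  0.004 -1.   ] y [-0.098  0.995  0.004] jawyaw 95.61
shift units (tool) [ 1.26 -0.14 -0.12] turn units [ 0.08  0.07 -0.05]
```

{"name": "carry_out", "arguments": {
  "deltas": [
    [0.2,-0.12,-0.1,0.08,0.07,-0.05],
    [0.4,0,0,0,0,0],
    [0.3,0,0,0,0,0],
    [0.1,0,0,0,0,0],
    [0,0,0,0,0,0]
  ]
}}

```text
t: 10.2
eef_pos: [0.5392, 0.157, 0.0462]
ee_rot: [0.248, 1.567, 0.342]
force: [-0.9, -0.2, 0.3]
width: 0.0703
```

```bash
python3 st.py .537 .1546 .035 95.3
```

```text
t 10.2 p [0.5392 0.157  0.0462] F [-0.9 -0.2  0.3] M [0.01 0.03 0.02] w 0.0703 q [ 6.33e-01  3.56e-01 -4.63e-01  1.00e-03 -7.48e-01 -2.11e+00]
tool x [ 0.003  0.001 -1.   ] y [-0.094  0.996  0.001] jawyaw 95.4
shift units (tool) [ 0.28 -0.05 -0.06] turn units [ 0.03  0.05 -0.01]
```

{"name": "carry_out", "arguments": {
  "deltas": [
    [0.25,-0.06,-0.06,0.03,0.05,0],
    [0,0,0,0,0,0]
  ]
}}

```text
t: 10.4
eef_pos: [0.5374, 0.1545, 0.0363]
ee_rot: [1.084, 1.569, 1.176]
force: [-0.6, -0.9, 0.3]
width: 0.0702
```

```bash
python3 st.py .537 .1546 .035 95.3;python3 - <<'E'
from station import cams
import cv2,pickle
f=cams.grab_frame("scene")
cv2.imwrite("pics/sb3.png",cv2.resize(f["pixels"][90:230,290:440,::-1],None,fx=4,fy=4,interpolation=cv2.INTER_CUBIC))
E
```

```text
t 10.4 p [0.5374 0.1545 0.0363] F [-0.6 -0.9  0.3] M [-0.05  0.07  0.01] w 0.0702 q [ 6.290e-01  3.670e-01 -4.740e-01 -1.000e-03 -7.280e-01 -2.107e+00]
tool x [ 0.001  0.002 -1.   ] y [-0.092  0.996  0.001] jawyaw 95.27
shift units (tool) [ 0.03  0.   -0.01] turn units [-0.01  0.01 -0.02]
```

View pics/sb3.png

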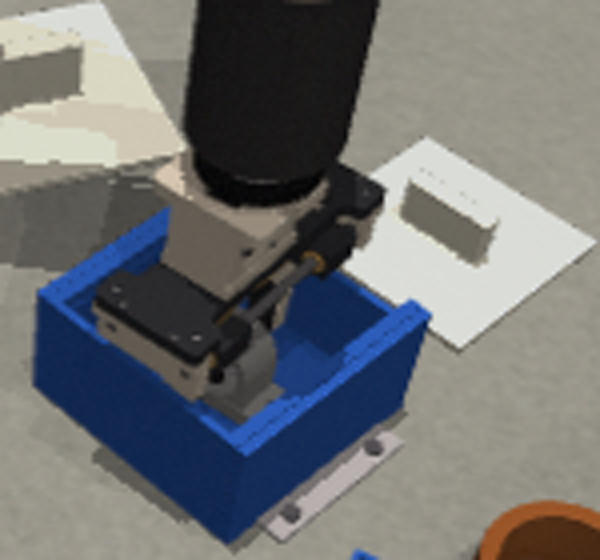

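Lid lies flat (crop ~(460,240)); fingers straddle the housing (crop ~(240,350)), body above the wall. Closing.

{"name": "carry_out", "arguments": {
  "deltas": [
    [0,0,0,0,0,0],
    [0,0,0,0,0,0],
    [0,0,0,0,0,0],
    [0,0,0,0,0,0]
  ],
  "hand": 1,
  "newtons": 40
}}

```text
t: 10.85
eef_pos: [0.5389, 0.1552, 0.0383]
ee_rot: [0.574, 1.566, 0.667]
force: [0.3, -0.9, 0.1]
width: 0.0437
```

{"name": "carry_out", "arguments": {
  "deltas": [
    [0,0,0,0,0,0],
    [0,0,0,0,0,0],
    [0,0,0,0,0,0],
    [0,0,0,0,0,0]
  ]
}}

```text
t: 11.25
eef_pos: [0.5392, 0.1559, 0.0386]
ee_rot: [0.601, 1.565, 0.694]
force: [0.8, 0.5, -0.4]
width: 0.0339
```

```bash
python3 st.py .537 .1546 .035 95.3
```

```text
t 11.25 p [0.5392 0.1559 0.0386] F [ 0.8  0.5 -0.4] M [ 0.14 -0.03 -0.06] w 0.0339 q [ 6.300e-01  3.650e-01 -4.710e-01 -1.000e-03 -7.280e-01 -2.107e+00]
tool x [ 0.005  0.004 -1.   ] y [-0.093  0.996  0.003] jawyaw 95.32
shift units (tool) [ 0.09 -0.03 -0.06] turn units [ 0.    0.07 -0.05]
```

{"name": "carry_out", "arguments": {
  "deltas": [
    [-0.2,0,0,0,0,0],
    [-0.5,0,0,0,0,0],
    [-0.8,0,0,0,0,0],
    [-1,0,0,0,0,0],
    [-1,0,0,0,0,0]
  ]
}}

```text
t: 11.75
eef_pos: [0.5311, 0.1508, 0.1741]
ee_rot: [-2.816, 1.553, -2.726]
force: [1.3, 0.7, -6.5]
width: 0.0337
```

```bash
python3 st.py .528 -.2933 .16 77
```

```text
t 11.75 p [0.5311 0.1508 0.1741] F [ 1.3  0.7 -6.5] M [ 0.21 -0.33  0.02] w 0.0337 q [ 0.629  0.21  -0.32  -0.004 -1.059 -2.108]
tool x [-0.017 -0.007 -1.   ] y [-0.089  0.996 -0.006] jawyaw 95.13
shift units (tool) [  0.44 -11.05  -1.06] turn units [ 4.53 -0.23  0.12]
```

{"name": "carry_out", "arguments": {
  "deltas": [
    [0,-0.5,-0.1,0.4,-0.2,0.1],
    [0,-0.8,-0.1,0.5,0,0],
    [0,-0.9,-0.1,0.5,0,0],
    [0,-0.9,-0.1,0.5,0,0],
    [0,-0.9,-0.1,0.5,0,0]
  ]
}}

```text
t: 12.25
eef_pos: [0.5127, -0.011, 0.1785]
ee_rot: [1.389, 1.565, 1.309]
force: [0.7, -0.3, -5.5]
width: 0.0336
```

```bash
python3 st.py .528 -.2933 .16 77.4
```

```text
t 12.25 p [ 0.5127 -0.011   0.1785] F [ 0.7 -0.3 -5.5] M [-0.12 -0.18 -0.02] w 0.0336 q [ 0.358  0.129 -0.409 -0.006 -1.028 -2.005]
tool x [ 0.002  0.006 -1.   ] y [0.08  0.997 0.006] jawyaw 85.44
shift units (tool) [ 0.42 -7.01  0.94] turn units [ 2.01  0.01 -0.09]
```

{"name": "carry_out", "arguments": {
  "deltas": [
    [0,-0.9,0.1,0.4,0,0],
    [0,-0.9,0.1,0.4,0,0],
    [0,-0.9,0.1,0.4,0,0],
    [0,-0.9,0.1,0.4,0,0],
    [0,-0.9,0.1,0.2,0,0]
  ]
}}

```text
t: 12.75
eef_pos: [0.4985, -0.1999, 0.174]
ee_rot: [2.564, 1.559, 2.349]
force: [0.7, 0.2, -5.3]
width: 0.0339
```

```bash
python3 st.py .528 -.2933 .14 77.4
```

```text
t 12.75 p [ 0.4985 -0.1999  0.174 ] F [ 0.7  0.2 -5.3] M [-0.11 -0.27  0.01] w 0.0339 q [-0.022  0.181 -0.355 -0.009 -1.043 -1.758]
tool x [-0.008  0.008 -1.   ] y [0.213 0.977 0.006] jawyaw 77.71
shift units (tool) [ 0.82 -2.13  1.23] turn units [ 0.08 -0.14 -0.09]
```

{"name": "carry_out", "arguments": {
  "deltas": [
    [0,-0.8,0.4,0.08,-0.1,-0.1],
    [0,-0.6,0.4,0,0,0],
    [0.2,-0.4,0.3,0,0,0],
    [0.2,-0.1,0.1,0,0,0],
    [0,0,0,0,0,0]
  ]
}}

```text
t: 13.25
eef_pos: [0.5206, -0.2919, 0.1521]
ee_rot: [3.083, 1.556, 2.852]
force: [-0.7, 1.1, -5.6]
width: 0.0337
```

```bash
python3 st.py .528 -.2933 .10 77.4;python3 - <<'E'
from station import cams
import cv2,pickle
g=cams.grab_frame("top");pickle.dump(g,open("top4.pkl","wb"))
f=cams.grab_frame("scene");pickle.dump(f,open("scene4.pkl","wb"))
cv2.imwrite("pics/t4.png",cv2.resize(g["pixels"][140:260,290:450,::-1],None,fx=4,fy=4,interpolation=cv2.INTER_CUBIC))
cv2.imwrite("pics/s4.png",cv2.resize(f["pixels"][190:340,140:320,::-1],None,fx=4,fy=4,interpolation=cv2.INTER_CUBIC))
E
```

```text
t 13.25 p [ 0.5206 -0.2919  0.1521] F [-0.7  1.1 -5.6] M [0.08 0.05 0.08] w 0.0337 q [-0.185  0.298 -0.255 -0.002 -1.032 -1.616]
tool x [-0.014  0.004 -1.   ] y [0.229 0.973 0.001] jawyaw 76.76
shift units (tool) [1.3  0.01 0.21] turn units [-0.16 -0.21 -0.01]
```

View pics/t4.png

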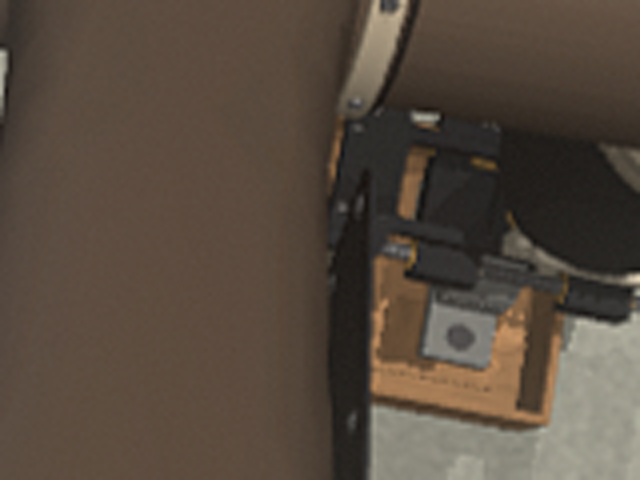

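View pics/s4.png

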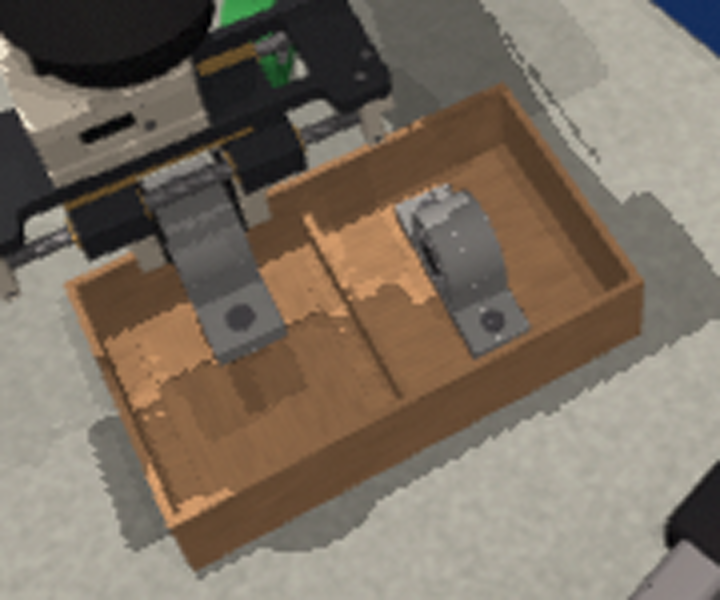

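{"name": "carry_out", "arguments": {
  "deltas": [
    [0.4,0,0.1,-0.16,-0.21,0],
    [0.3,0,0,0,0,0],
    [0,0,0,0,0,0],
    [0,0,0,0,0,0]
  ]
}}

```text
t: 13.75
eef_pos: [0.5246, -0.2892, 0.1266]
ee_rot: [0.246, 1.568, 0.031]
force: [-0.0, 0.6, -5.0]
width: 0.0342
```

```bash
python3 st.py .528 -.2933 .11 77.4
```

```text
t 13.75 p [ 0.5246 -0.2892  0.1266] F [-0.   0.6 -5. ] M [-0.07 -0.05 -0.01] w 0.0342 q [-1.780e-01  3.160e-01 -2.950e-01 -1.000e-03 -9.570e-01 -1.607e+00]
tool x [ 0.003  0.    -1.   ] y [0.214 0.977 0.001] jawyaw 77.67
shift units (tool) [ 0.42 -0.08  0.1 ] turn units [ 0.07  0.04 -0.01]
```

Run:
```python
from station import cams,arm
import cv2,pickle
print(arm.get_state()["eef_pos"])
g=cams.grab_frame("top");pickle.dump(g,open("top5.pkl","wb"))
f=cams.grab_frame("scene");pickle.dump(f,open("scene5.pkl","wb"))
cv2.imwrite("pics/t5.png",cv2.resize(g["pixels"][200:260,370:450,::-1],None,fx=8,fy=8,interpolation=cv2.INTER_CUBIC))
cv2.imwrite("pics/s5.png",cv2.resize(f["pixels"][230:305,150:250,::-1],None,fx=8,fy=8,interpolation=cv2.INTER_CUBIC))
```

```text
[ 0.52461465 -0.28919459  0.12664371]
```

View pics/t5.png

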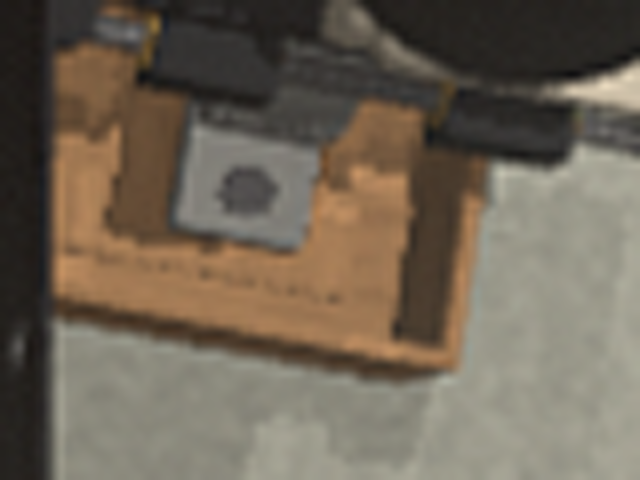

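View pics/s5.png

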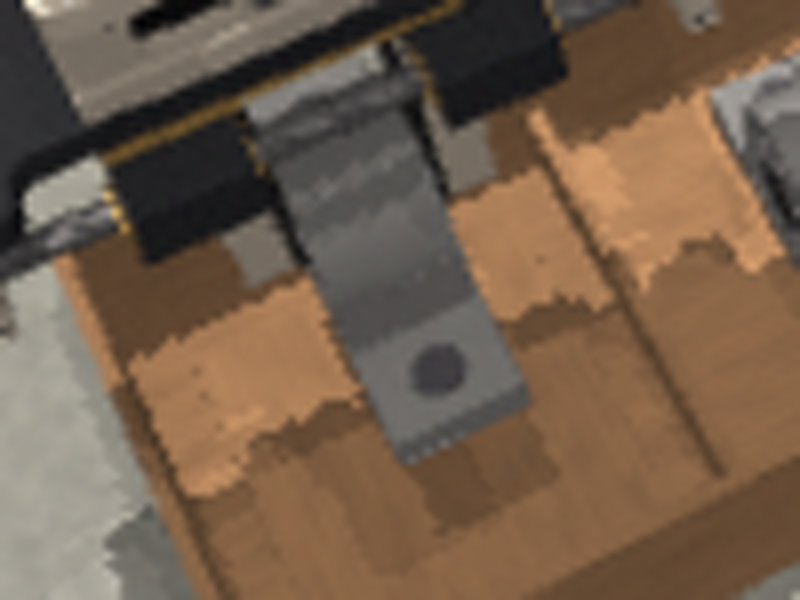

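Run:
```python
from h import *
t=pickle.load(open("top5.pkl","rb"));s=pickle.load(open("scene5.pkl","rb"))
z=.108
T=[t,np.array([[-.056,.018,z],[-.056,-.018,z]]),up([(172,229),(302,249)],(370,200),8)]
S=[s,np.array([[.056,-.018,z],[.056,.018,z]]),up([(403,445),(523,384)],(150,230),8)]
for o in([T],[S],[T,S]): b=fit(o,[.5246,-.289,-.21],"held")
print("off",b[:2]-[.5246,-.2892], "edge top mid")
# tray corner check in new frames
tray=[.5405,-.2287,-.1923]
print(proj(t,w(tray,[[-.08,-.1375,.06]])),up([(455,368)],(370,200),8))
```

```text
held x y yaw [ 0.5244 -0.2862 -0.1613] deg -9.24 
 res [-0.2 -0.   0.2  0. ]
held x y yaw [ 0.5237 -0.2886 -0.198 ] deg -11.35 
 res [-0.9  0.4  1.  -0.4]
held x y yaw [ 0.5239 -0.2883 -0.1992] deg -11.41 
 res [-0.1 -0.3  0.2  0.4 -0.8  0.4  1.1 -0.4]
off [-0.0006761   0.00088792] edge top mid
[[426.54347927 246.20505361]] [[426.4375 245.5625]]
```

{"name": "carry_out", "arguments": {
  "deltas": [
    [0.2,-0.08,0.1,0.07,0.04,0],
    [0.2,0,0,0,0,0],
    [0,0,0,0,0,0]
  ]
}}

```text
t: 14.15
eef_pos: [0.5292, -0.2937, 0.1109]
ee_rot: [0.3, 1.568, 0.079]
force: [-1.4, -0.4, -6.8]
width: 0.0341
```

```bash
python3 st.py .529 -.2938 .07 77.4
```

```text
t 14.15 p [ 0.5292 -0.2937  0.1109] F [-1.4 -0.4 -6.8] M [ 0.    0.11 -0.02] w 0.0341 q [-1.850e-01  3.410e-01 -2.990e-01 -1.000e-03 -9.280e-01 -1.606e+00]
tool x [ 0.003  0.    -1.   ] y [0.219 0.976 0.001] jawyaw 77.37
shift units (tool) [ 1.02 -0.   -0.01] turn units [-0.01  0.04 -0.01]
```

{"name": "carry_out", "arguments": {
  "deltas": [
    [0.3,0,0,0,0.04,0],
    [0.3,0,0,0,0,0],
    [0.3,0,0,0,0,0],
    [0,0,0,0,0,0]
  ]
}}

```text
t: 14.55
eef_pos: [0.5286, -0.2938, 0.0708]
ee_rot: [2.683, 1.569, 2.462]
force: [-0.4, 0.3, -5.8]
width: 0.0338
```

```bash
python3 st.py .529 -.2938 .0416 77.4
```

```text
t 14.55 p [ 0.5286 -0.2938  0.0708] F [-0.4  0.3 -5.8] M [ 0.02  0.17 -0.01] w 0.0338 q [-1.850e-01  3.870e-01 -3.370e-01 -1.000e-03 -8.490e-01 -1.606e+00]
tool x [-0.002  0.001 -1.   ] y [0.219 0.976 0.001] jawyaw 77.33
shift units (tool) [0.73 0.   0.01] turn units [-0.02 -0.03 -0.01]
```

{"name": "carry_out", "arguments": {
  "deltas": [
    [0.2,0,0,-0.02,-0.03,0],
    [0.2,0,0,0,0,0],
    [0.1,0,0,0,0,0],
    [0,0,0,0,0,0]
  ]
}}

```text
t: 14.95
eef_pos: [0.5286, -0.2938, 0.0486]
ee_rot: [1.826, 1.57, 1.607]
force: [0.5, -0.4, -5.5]
width: 0.0337
```

```bash
python3 st.py .529 -.2938 .0416 77.4;python3 - <<'E'
from station import cams,arm
import cv2,pickle
f=cams.grab_frame("scene");pickle.dump(f,open("scene6.pkl","wb"))
cv2.imwrite("pics/s6.png",cv2.resize(f["pixels"][190:340,140:320,::-1],None,fx=4,fy=4,interpolation=cv2.INTER_CUBIC))
E
```

```text
t 14.95 p [ 0.5286 -0.2938  0.0486] F [ 0.5 -0.4 -5.5] M [-0.03 -0.02  0.04] w 0.0337 q [-1.850e-01  4.130e-01 -3.580e-01 -1.000e-03 -8.000e-01 -1.605e+00]
tool x [-0.     0.001 -1.   ] y [0.218 0.976 0.001] jawyaw 77.43
shift units (tool) [0.18 0.   0.01] turn units [ 0.01 -0.   -0.01]
```

View pics/s6.png

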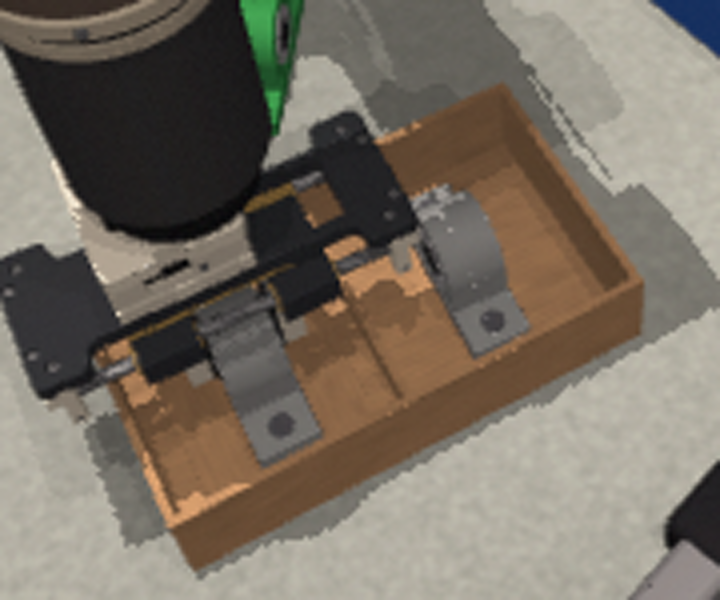

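Block hangs level about 7 mm above the pad, front foot edge at crop ~(290,450), parallel with the packed one (~(490,340)). Lowering gently.

{"name": "carry_out", "arguments": {
  "deltas": [
    [0.08,0,0,0,0,0],
    [0.06,0,0,0,0,0],
    [0,0,0,0,0,0]
  ]
}}

```text
t: 15.3
eef_pos: [0.5296, -0.2941, 0.0439]
ee_rot: [0.189, 1.569, -0.03]
force: [-0.9, -0.5, -4.2]
width: 0.0339
```

{"name": "carry_out", "arguments": {
  "deltas": [
    [0.04,0,0,0,0,0],
    [0,0,0,0,0,0]
  ]
}}

```text
t: 15.5
eef_pos: [0.5298, -0.2941, 0.0425]
ee_rot: [0.138, 1.568, -0.081]
force: [-0.1, 0.4, -6.3]
width: 0.0341
```

```bash
python3 st.py .529 -.2938 .0416 77.4
```

```text
t 15.5 p [ 0.5298 -0.2941  0.0425] F [-0.1  0.4 -6.3] M [-0.01  0.05  0.02] w 0.0341 q [-0.185  0.421 -0.363 -0.    -0.784 -1.605]
tool x [ 0.003 -0.    -1.   ] y [0.217 0.976 0.   ] jawyaw 77.45
shift units (tool) [ 0.02  0.   -0.02] turn units [ 0.01  0.04 -0.01]
```

{"name": "carry_out", "arguments": {
  "deltas": [
    [0.05,0,-0.02,0,0.02,0],
    [0,0,0,0,0,0]
  ]
}}

```text
t: 15.7
eef_pos: [0.53, -0.2941, 0.0418]
ee_rot: [0.017, 1.567, -0.201]
force: [-0.2, 0.3, -5.7]
width: 0.0334
```

{"name": "carry_out", "arguments": {
  "deltas": [
    [0.05,0,0,0,0,0],
    [0,0,0,0,0,0]
  ]
}}

```text
t: 15.9
eef_pos: [0.5304, -0.2941, 0.0419]
ee_rot: [-0.066, 1.566, -0.283]
force: [-0.4, 0.4, -5.0]
width: 0.0337
```

{"name": "carry_out", "arguments": {
  "deltas": [
    [0.06,0,-0.01,0,0.05,0],
    [0.04,0,-0.01,0,0.05,0]
  ]
}}

```text
t: 16.1
eef_pos: [0.5306, -0.2941, 0.0414]
ee_rot: [-1.499, 1.57, -1.715]
force: [-5.8, 3.2, 11.0]
width: 0.0335
```

```bash
python3 st.py .529 -.2938 .0416 77.4
```

```text
t 16.1 p [ 0.5306 -0.2941  0.0414] F [-5.8  3.2 11. ] M [ 1.26  1.56 -0.02] w 0.0335 q [-0.184  0.424 -0.362  0.002 -0.785 -1.604]
tool x [-0.    -0.001 -1.   ] y [ 0.214  0.977 -0.001] jawyaw 77.63
shift units (tool) [-0.01 -0.   -0.04] turn units [0.06 0.   0.02]
```

{"name": "carry_out", "arguments": {
  "deltas": [
    [-0.01,0,0,0,0,0]
  ]
}}

```text
t: 16.2
eef_pos: [0.5308, -0.2941, 0.0422]
ee_rot: [-0.961, 1.569, -1.177]
force: [-0.7, -0.6, -5.3]
width: 0.034
```

{"name": "carry_out", "arguments": {
  "deltas": [
    [0.03,0,-0.03,0,0,0],
    [0.02,0,-0.02,0,0,0]
  ]
}}

```text
t: 16.4
eef_pos: [0.5304, -0.294, 0.0414]
ee_rot: [-0.364, 1.566, -0.579]
force: [-1.6, 3.3, 9.5]
width: 0.0335
```

{"name": "carry_out", "arguments": {
  "deltas": [
    [0,0,0,0,0,0],
    [0,0,0,0,0,0],
    [0,0,0,0,0,0],
    [0,0,0,0,0,0]
  ],
  "hand": 0.42
}}

```text
t: 16.8
eef_pos: [0.5316, -0.2947, 0.0417]
ee_rot: [-0.336, 1.564, -0.551]
force: [-0.3, -0.8, -0.2]
width: 0.0506
```

```bash
python3 st.py .529 -.2938 .0416 77.4;python3 - <<'E'
from station import cams,arm
import cv2,pickle
f=cams.grab_frame("scene");pickle.dump(f,open("scene7.pkl","wb"))
cv2.imwrite("pics/s7.png",cv2.resize(f["pixels"][190:340,140:320,::-1],None,fx=4,fy=4,interpolation=cv2.INTER_CUBIC))
E
```

```text
t 16.8 p [ 0.5316 -0.2947  0.0417] F [-0.3 -0.8 -0.2] M [ 0.04 -0.    0.  ] w 0.0506 q [-0.184  0.422 -0.365  0.003 -0.777 -1.604]
tool x [ 0.006 -0.004 -1.   ] y [ 0.213  0.977 -0.002] jawyaw 77.7
shift units (tool) [ 0.    0.01 -0.07] turn units [0.08 0.09 0.03]
```

View pics/s7.png

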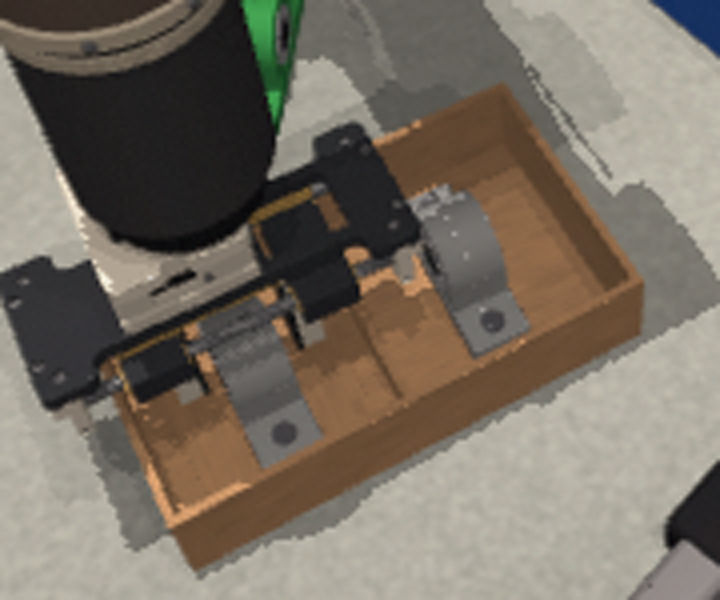

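Released; the block stands at crop ~(265,400), the fingers are clear of it, and the tray has not moved. Retreating straight up.

{"name": "carry_out", "arguments": {
  "deltas": [
    [-0.3,0,0,0,0.05,0],
    [-0.6,0,0,0,0,0],
    [-1,0,0,0,0,0],
    [-1,0,0,0,0,0],
    [-1,0,0,0,0,0]
  ]
}}

```text
t: 17.35
eef_pos: [0.5275, -0.2936, 0.199]
ee_rot: [-2.957, 1.56, 3.111]
force: [1.4, 0.1, 0.1]
width: 0.0507
```

{"name": "carry_out", "arguments": {
  "deltas": [
    [-0.6,0,-0.3,0,0,0],
    [0,-0.8,-0.5,0,0,0],
    [0,-1,-0.5,0,0,0],
    [0,-1,-0.5,0,0,0],
    [0,-1,-0.5,0,0,0]
  ]
}}

```text
t: 17.85
eef_pos: [0.4089, -0.4245, 0.2395]
ee_rot: [-0.649, 1.561, -0.854]
force: [0.5, -1.1, -0.5]
width: 0.0509
```

{"name": "carry_out", "arguments": {
  "deltas": [
    [0,-1,-0.5,0,0,0],
    [0,-1,-0.5,0,0,0],
    [0,-1,-0.3,0,0,0],
    [0,-1,0,0,0,0],
    [0,-0.5,0,0,0,0]
  ]
}}

```text
t: 18.35
eef_pos: [0.313, -0.5975, 0.2476]
ee_rot: [-0.665, 1.556, -0.872]
force: [0.5, 0.1, -0.9]
width: 0.0507
```

```bash
python3 st.py;python3 - <<'E'
from station import cams,arm
import cv2,pickle
g=cams.grab_frame("top");pickle.dump(g,open("top8.pkl","wb"))
f=cams.grab_frame("scene");pickle.dump(f,open("scene8.pkl","wb"))
cv2.imwrite("pics/t8f.png",g["pixels"][:,:,::-1])
cv2.imwrite("pics/t8.png",cv2.resize(g["pixels"][150:255,300:445,::-1],None,fx=5,fy=5,interpolation=cv2.INTER_CUBIC))
cv2.imwrite("pics/s8.png",cv2.resize(f["pixels"][205:325,150:310,::-1],None,fx=5,fy=5,interpolation=cv2.INTER_CUBIC))
E
```

```text
t 18.35 p [ 0.313  -0.5975  0.2476] F [ 0.5  0.1 -0.9] M [ 0.03 -0.06  0.02] w 0.0507 q [-7.990e-01  3.370e-01  2.800e-02  1.000e-03 -1.246e+00 -9.790e-01]
tool x [ 0.01  -0.012 -1.   ] y [ 0.206  0.979 -0.009] jawyaw 78.14
```

View pics/t8f.png

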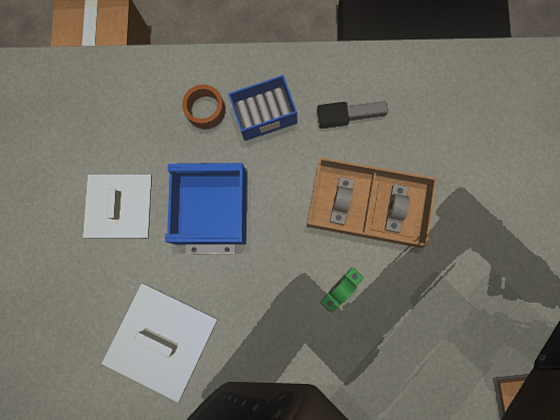

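View pics/t8.png

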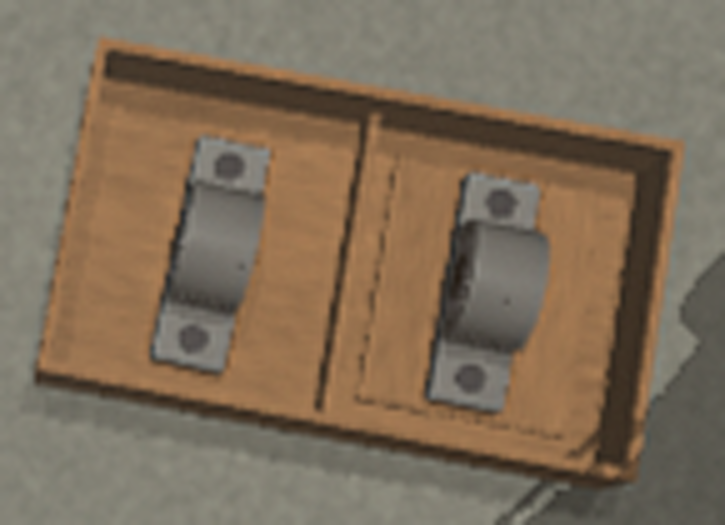

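View pics/s8.png

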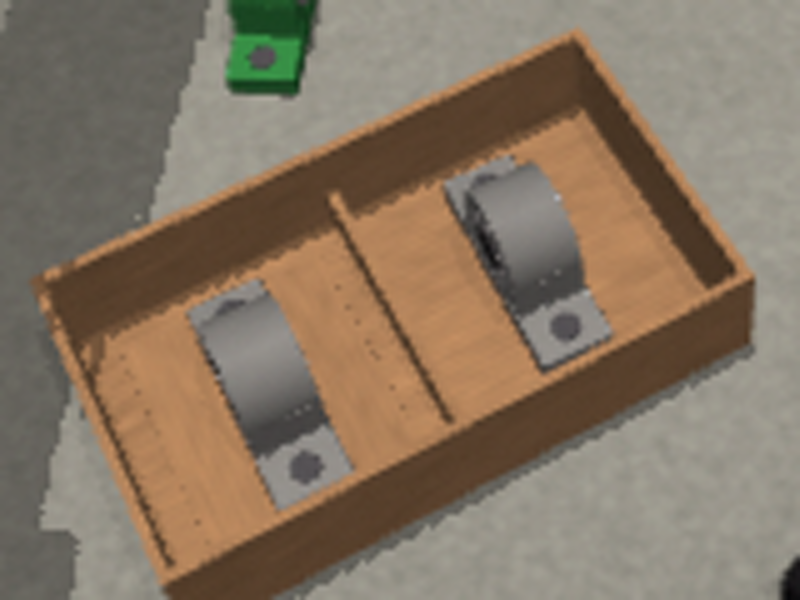

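Run:
```python
from h import *
t=pickle.load(open("top8.pkl","rb"));s=pickle.load(open("scene8.pkl","rb"))
def hol(z): return np.array([[.042,0,z],[-.042,0,z]])
def f2(name,z,T,S,ht,hs):
    o=[[t,q(.056,.018,z),up(T,(300,150))]];u=[[s,np.array([[-.056,-.018,z],[.056,-.018,z],[.056,.018,z],[-.056,.018,z]])[:len(S)],up(S,(150,205))]]
    fit(o,[.53,-.2,-.2],name+" top");fit(u,[.53,-.2,-.2],name+" scene");fit(o+u,[.53,-.2,-.2],name+" both")
    a,b=[ray(t,p,z) for p in up(ht,(300,150))];print(" holes mid",((a+b)/2)[:2].round(4),"deg",np.degrees(np.arctan2(a[1]-b[1],a[0]-b[0])).round(2),np.linalg.norm(a-b).round(4))
f2("packed",.019,[(197,135),(271,150),(225,373),(150,360)],[(445,185),(545,370),(610,328),(515,157)],[(230,165),(193,338)],0)
f2("new",.023,[(465,172),(540,183),(503,412),(427,403)],[(190,313),(277,511),(354,468),(263,281)],[(500,202),(470,378)],0)
```

```text
packed top x y yaw [ 0.5496 -0.1648 -0.2226] deg -12.75 
 res [ 0.  -0.1 -0.1 -0.  -0.   0.3  0.1 -0.3]
packed scene x y yaw [ 0.5512 -0.1642 -0.2458] deg -14.09 
 res [-0.2 -0.4 -0.2 -0.   1.2  1.7 -0.5 -0.7]
packed both x y yaw [ 0.5502 -0.1646 -0.2305] deg -13.21 
 res [ 0.1 -0.3 -0.1 -0.2 -0.3  0.1 -0.2 -0.6 -0.8 -0.4 -0.2 -0.4  1.1  1.2
 -1.2 -0.8]
 holes mid [ 0.5509 -0.1652] deg -13.22 0.0865
new top x y yaw [ 0.5294 -0.2933 -0.1965] deg -11.26 
 res [-0.1 -0.1 -0.2  0.4  0.1  0.4  0.1 -0.7]
new scene x y yaw [ 0.5296 -0.2932 -0.2258] deg -12.94 
 res [-0.5 -0.9  0.2  0.4  0.5  1.4 -0.3 -1.1]
new both x y yaw [ 0.5295 -0.2933 -0.2088] deg -11.96 
 res [ 0.2 -0.2  0.1  0.5 -0.2  0.4 -0.1 -0.9 -0.9 -0.6  0.6  0.3  0.8  1.1
 -0.8 -1.1]
 holes mid [ 0.5304 -0.294 ] deg -11.92 0.0865
```

```bash
python3 -c "
from station import arm
print(arm.job_done()); print(arm.get_state()['t'])"
```

```text
the job is handed in; nothing more can be done
None
the job is handed in; nothing more can be done
```

The job is handed in at about 18.5 s of the 51 s allowed. The lid is off and lying flat on the bench, and the bearing block stands upright on the pad in the tray's empty half.

- **Lid:** I slid it out along the box's +y until the gripper carried its full weight. I then lowered it onto the bench beside the box and released it only after contact. The last top image shows it flat at about pixel (117,206).
- **Block position:** the final fit puts it at (0.5295, -0.293) m. That is about 1.6 mm from the middle of its half, against a camera calibration good to about 2 mm.
- **Block direction:** its yaw measures about -12.0°, against -13.2° for the packed block. The two are parallel to about 1.3°. The two camera views disagree by a similar amount on yaw (1.3 to 1.7° for each block), so I left it.
- **Setting down:** the first contact pressed on the pad with about 17 N and a few newtons sideways. I backed off, touched down again at about 15 N, and then opened the jaws.
- **Everything else:** the tray looks unmoved in the last images. The bin, tape roll, scanner, second lid and green block were not touched, and the arm ended clear of everything.

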